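# Sort the counter stock into its display trays

### The arm

A 6-joint arm with a two-finger parallel gripper is mounted at the origin on a cart in front of the work surface, level with it; the furniture and walls round the work are solid. World frame = base frame: x ahead of the robot, y to its left, z up, the work surface at z = 0. Lengths are in m, angles in rad, forces in N, time in s.
With the tool pointing down it reaches from about 0.375 to 0.975 m from the base axis. Payload 3.8 kg.
Tool frame: the origin (TCP) lies at the very end of the fingers, on their centre line; the grasp point (between the pads) lies 19 mm behind it; z points along the fingers, y is the line along which they close (so a half turn about z gives the same grasp; the last joint's range is limited). The gripper opens to 85 mm and grips with 20 to 120 N. Pads are 22 mm wide; open, the fingers measure 114 mm over their backs; the gripper's body (76 mm by 85 mm) begins 54 mm behind the grasp point. The pads swing forward as they close: fully open they stand 13 mm farther back than shut.
Start: joints at [-1.307, 0.264, 1.604, -0, 1.274, -0.037], TCP at [0.2, -0.645, 0.207] pointing down, gripper open.
Joint ranges: [-2.63, 2.63], [-0.94, 2.18], [0.31, 2.57], [-1.31, 4.45], [0, 2.66], [-2.55, 2.55]. Speed limits (rad/s): [2.57, 2.57, 3.14, 3.14, 3.14, 3.14].

### API

Orientations are given as a rotation vector (axis times angle).
In Python, from workcell import bot gives the robot as it stands.
- The arm moves only by the shell command python3 -m creep 'ROWS' [FORCE]. ROWS is JSON, a list of rows, each a list of 5 numbers: the shift along the tool's x, y, z in units of 0.05 m (1.0 is 0.05 m), then the turn about the tool's z in units of 0.1 rad (1.0 is 0.1 rad), then the opening, from 0 (shut) to 1 (fully open). In form: [[tx, ty, tz, spin, hand], ...]. A call has 1 to 20 rows; each row shifts and turns the commanded pose from where the row before left it, along the tool's axes as they then stand; what a row does not reach is not made up. A row lasts 1/8 s, in which the tool goes at most 62.5 mm and 10.7 degrees, less where a joint would pass 70% of its speed; a pose out of reach is approached as far as the arm can. A call with a number of a shift or a turn outside -1 to 1 is refused whole. A call with a gripper value outside its range is refused whole. The fingers move at their own pace and stop on an object; FORCE is the grip in N (left out, the last holds). Time passes only in rows, so rows that do not move let the fingers close. It gives the time, the measured TCP pose, the force, the opening and the grip force at its end, in the units of the state.
- bot.read_state(): the state, without advancing time (a new reading comes with each control period).
- bot.read_camera(name): name is "side" or "top"; returns a dict with "pixels" (480x640x3 uint8, red, green, blue), "vfov" (degrees; the focal length in pixels is half the picture's height over the tangent of half this angle, whatever the lens; pixels are square), "cx", "cy" (the principal point, pixels), "dist_coeffs" ([k1, k2, p1, p2, k3] as OpenCV has them; the pictures are not rectified), "world_to_cam" (4x4, takes a point from world to camera coordinates). Camera axes: x right, y down, z forward; pixel columns grow to the right and rows downward; lengths in m; the calibration is good to about 2 mm. A picture is of the moment at which its call begins. There is no depth.
- bot.finish_job(): hands the job in; it is judged then, once.
Trained networks look in a picture, given as the dict that the camera call returned (one of the last four; its "shot" number tells which), for a name from the list of things; names that differ only in an ending like _2 or _b are one class to them, and where a whole thing is asked for, a point or a joint stands for the part that bears it (a point fixed in the world has none). Each returns a list of dicts, best first, with "score" (0 to 1); they miss things now and then, are a little off and sometimes report something else, mostly with a low value. They report only what shows in the picture. A call takes as long as a camera call.
- bot.look_for(target, picture): "bbox" ([left, top, right, bottom] in pixels, round what is visible of it).
- bot.regions_of(target, picture): "mask" (480x640 bool, what is visible of it) and "bbox" ([left, top, right, bottom] in pixels, round what is visible of it).
The state is a dict: "time": time; "q": joint angles; "joint_vel": joint speeds; "joint_torque": joint torques, N m; "tool_pos": TCP position; "tcp_rot": TCP orientation; "wrist_force": force on the tool from outside, world axes, zero at the start; "torque": the same for the moment, N m; "width": opening from 0.0 (shut) to 1.0 (fully open); "grip_force": force on a finger pad.
Only numpy, scipy, OpenCV 4.12 (cv2) and the standard library are available. Lean on these libraries where they do the work, as an engineer would, in place of code of your own. Each camera call takes 0.05 s, during which the arm holds its last target. There are 200 camera calls.

### The job

Put the mixed stationery lying along the near edge of the table away in the wooden display trays: the two tape rolls flat in the two round recesses, one in each; the two hand stamps standing upright in the two square recesses, one in each; and the pen lying in the long groove, with its middle near the middle of the groove. Everything should sit down on the floor of its recess; leave the eraser where it lies.

Things in the scene. Friction and masses are not known exactly. Their poses are not given: they have to be found in the camera images.
- tape_1: Loose coral-red roll of paper tape lying flat near the front edge of the table (the rolls, pad and stapler far to the right, out of easy reach, belong to another display and stay), outside diameter 48 mm, 15 mm high, about 22 g. Grasp it across its outside; do not reach into the hole (it is solid to the touch). Origin at the centre of the underside, z up.
- tape_2: Loose green roll of paper tape lying flat near the front edge of the table (the rolls, pad and stapler far to the right, out of easy reach, belong to another display and stay), outside diameter 48 mm, 15 mm high, about 22 g. Grasp it across its outside; do not reach into the hole (it is solid to the touch). Origin at the centre of the underside, z up.
- stamp_1: Loose hand stamp standing upright with a red turned handle, 66 mm tall. Wooden foot 24 x 36 mm (along its x, y), 14 mm high; the handle above, about 20 mm across, is coaxial with the origin. About 35 g. Origin at the centre of the underside, z up.
- stamp_2: Loose hand stamp standing upright with a dark navy turned handle, 66 mm tall. Wooden foot 24 x 36 mm (along its x, y), 14 mm high; the handle above, about 20 mm across, is coaxial with the origin. About 35 g. Origin at the centre of the underside, z up.
- pen: Loose white rollerball pen with gold ends, lying on the table: 143 mm long along its own y, 10 mm wide, 12 mm high with its clip (body 10 mm), about 18 g. Origin under the middle of its length, on the underside, z up; it lies flat and does not roll.
- eraser: Loose white eraser in a blue card sleeve, 21 x 45 x 12 mm, lying among the things; not to be moved. Origin at the centre of the underside.
- tape_tray: Wooden plate 82 x 164 x 9 mm (x, y, z) with two round recesses of 70 mm diameter, centred at x = 0, y = -40 and +40 mm, fixed to the table; its long side runs along its own y. Origin at the centre of the underside; z up. Top face at z = 9 mm, recess floors, lined with thin grey felt, at z = 5 mm (4 mm deep).
- stamp_tray: Wooden plate 74 x 148 x 9 mm (x, y, z) with two square recesses of 54 x 54 mm, centred at x = 0, y = -36 and +36 mm, fixed to the table; its long side runs along its own y. Origin at the centre of the underside; z up. Top face at z = 9 mm, recess floors, lined with thin grey felt, at z = 5 mm (4 mm deep).
- pen_tray: Wooden plate 56 x 186 x 9 mm (x, y, z) with one groove in the middle, 34 mm wide (x) and 172 mm long (y), fixed to the table; its long side runs along its own y. Origin at the centre of the underside; z up. Top face at z = 9 mm, recess floors, lined with thin grey felt, at z = 5 mm (4 mm deep).

How it is judged:
At the end, for the whole second after the job is handed in: On the recess floors, level, at rest, released: one tape roll in each round recess (within 15 mm of its centre), one upright stamp in each square one (18 mm), the pen in the groove (middle within 14.5 mm of its middle); tilts under 0.1 rad; eraser within 20 mm of its start ((((x of tape_1 in the frame of tape_tray between -0.015 and 0.015 m and y of tape_1 in the frame of tape_tray between 0.025 and 0.055 m and z of tape_1 in the frame of tape_tray between 0.003 and 0.007 m and angle between tape_1's own z axis and vertical below 0.1 rad and linear speed of tape_1 below 0.01 m/s) and (x of tape_2 in the frame of tape_tray between -0.015 and 0.015 m and y of tape_2 in the frame of tape_tray between -0.055 and -0.025 m and z of tape_2 in the frame of tape_tray between 0.003 and 0.007 m and angle between tape_2's own z axis and vertical below 0.1 rad and linear speed of tape_2 below 0.01 m/s)) or ((x of tape_1 in the frame of tape_tray between -0.015 and 0.015 m and y of tape_1 in the frame of tape_tray between -0.055 and -0.025 m and z of tape_1 in the frame of tape_tray between 0.003 and 0.007 m and angle between tape_1's own z axis and vertical below 0.1 rad and linear speed of tape_1 below 0.01 m/s) and (x of tape_2 in the frame of tape_tray between -0.015 and 0.015 m and y of tape_2 in the frame of tape_tray between 0.025 and 0.055 m and z of tape_2 in the frame of tape_tray between 0.003 and 0.007 m and angle between tape_2's own z axis and vertical below 0.1 rad and linear speed of tape_2 below 0.01 m/s))) and (((x of stamp_1 in the frame of stamp_tray between -0.018 and 0.018 m and y of stamp_1 in the frame of stamp_tray between 0.018 and 0.054 m and z of stamp_1 in the frame of stamp_tray between 0.003 and 0.007 m and angle between stamp_1's own z axis and vertical below 0.1 rad and linear speed of stamp_1 below 0.01 m/s) and (x of stamp_2 in the frame of stamp_tray between -0.018 and 0.018 m and y of stamp_2 in the frame of stamp_tray between -0.054 and -0.018 m and z of stamp_2 in the frame of stamp_tray between 0.003 and 0.007 m and angle between stamp_2's own z axis and vertical below 0.1 rad and linear speed of stamp_2 below 0.01 m/s)) or ((x of stamp_1 in the frame of stamp_tray between -0.018 and 0.018 m and y of stamp_1 in the frame of stamp_tray between -0.054 and -0.018 m and z of stamp_1 in the frame of stamp_tray between 0.003 and 0.007 m and angle between stamp_1's own z axis and vertical below 0.1 rad and linear speed of stamp_1 below 0.01 m/s) and (x of stamp_2 in the frame of stamp_tray between -0.018 and 0.018 m and y of stamp_2 in the frame of stamp_tray between 0.018 and 0.054 m and z of stamp_2 in the frame of stamp_tray between 0.003 and 0.007 m and angle between stamp_2's own z axis and vertical below 0.1 rad and linear speed of stamp_2 below 0.01 m/s))) and x of pen in the frame of pen_tray between -0.0145 and 0.0145 m and y of pen in the frame of pen_tray between -0.0145 and 0.0145 m and z of pen in the frame of pen_tray between 0.003 and 0.007 m and angle between pen's own z axis and vertical below 0.1 rad and linear speed of pen below 0.01 m/s and angle between the y axis of pen and the y axis of pen_tray, either way round below 0.25 rad and distance of eraser from where it was at the start of the episode below 0.02 m); the robot touches nothing.
It fails at once if the eraser is moved by more than 20 mm (distance of eraser from where it was at the start of the episode above 0.02 m).
It also fails if it takes over 102 s, if anything falls off the work surface, if the arm or the gripper's body presses on something with over 40 N, if the wrist force passes 120 N, or if a joint passes its speed limit or range.

## Working session

There is one attempt and no reset: what is moved stays moved. The work goes in short steps, Python scripts to look and compute and a shell command to move; the robot and the scene stay as the last step left them, time stands still between calls to the robot, and variables do not carry over. Pictures are saved under pics/ and viewed, at most 14 in all, crops included, and the job is handed in when it is done.

```bash
ls; mkdir -p pics; python3 - <<'E'
from workcell import bot
import cv2
s=bot.read_state(); print(s['time'],s['tool_pos'],s['tcp_rot'],s['width'])
for n in ('top','side'):
    p=bot.read_camera(n); cv2.imwrite(f'pics/{n}0.png',p['pixels'][:,:,::-1])
    print(n,p['vfov'],p['cx'],p['cy'],p['dist_coeffs'],p['world_to_cam'])
    for t in ['tape_1','stamp_1','pen','eraser','tape_tray','stamp_tray','pen_tray']:
        print(t,[(round(d['score'],2),[round(float(v)) for v in d['bbox']]) for d in bot.look_for(t,p)])
E
```

```text
pics
0.0 [ 0.19978122 -0.64394196  0.20596282] [-3.10395009e+00 -4.70415627e-01  4.16841349e-04] 0.99412622657184
top 57.20030401369113 322.4262030538335 234.25550846373665 [-0.08138596  0.          0.          0.          0.        ] [[-0.02031978 -0.99928998  0.03172776 -0.00681636]
 [-0.99688519  0.0178317  -0.07682413  0.54722557]
 [ 0.07620382 -0.03318998 -0.99653971  0.90992427]
 [ 0.          0.          0.          1.        ]]
tape_1 [(0.86, [393, 260, 417, 282]), (0.78, [150, 264, 172, 288])]
stamp_1 [(0.73, [214, 268, 228, 290]), (0.46, [336, 273, 353, 291]), (0.41, [396, 175, 468, 215])]
pen [(0.78, [459, 242, 476, 302])]
eraser [(0.47, [275, 264, 297, 283])]
tape_tray []
stamp_tray [(0.6, [398, 176, 468, 215])]
pen_tray [(0.56, [158, 184, 241, 216]), (0.37, [214, 271, 227, 290])]
side 50.550628974756094 317.7355041361171 234.33681622932914 [-0.01393825  0.          0.          0.          0.        ] [[-0.91451291 -0.40375286 -0.02549033  0.48592804]
 [-0.1934081   0.49167746 -0.84902685  0.13273251]
 [ 0.35533004 -0.77151598 -0.52773446  1.03562314]
 [ 0.          0.          0.          1.        ]]
tape_1 [(0.69, [270, 330, 289, 351]), (0.46, [359, 206, 378, 220])]
stamp_1 [(0.79, [299, 274, 322, 307]), (0.49, [349, 220, 370, 246])]
pen []
eraser [(0.71, [322, 257, 342, 273])]
tape_tray [(0.88, [252, 223, 302, 263])]
stamp_tray [(0.85, [297, 177, 348, 210])]
pen_tray [(0.72, [302, 274, 322, 308]), (0.59, [188, 273, 260, 328])]
```

```bash
python3 - <<'E'
import cv2
a=cv2.imread('pics/top0.png'); cv2.imwrite('pics/top0c.png',cv2.resize(a[150:320,120:520],(800,340),interpolation=cv2.INTER_CUBIC))
E
```

```text
(no output)
```

View pics/top0.png

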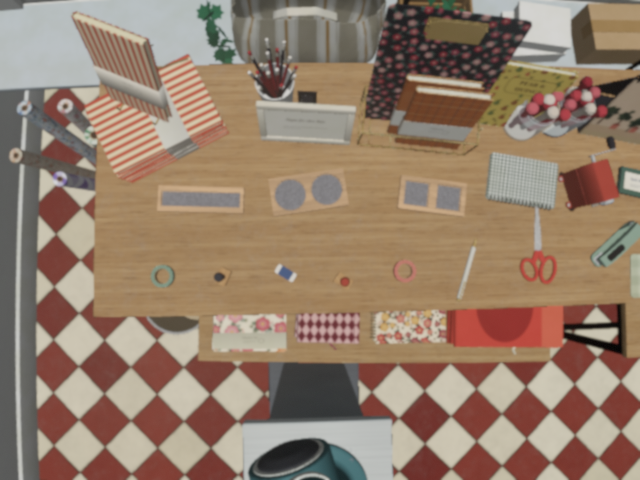

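View pics/top0c.png

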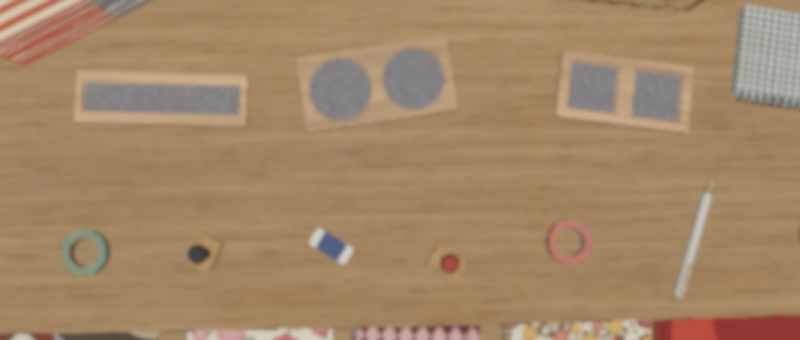

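View pics/side0.png

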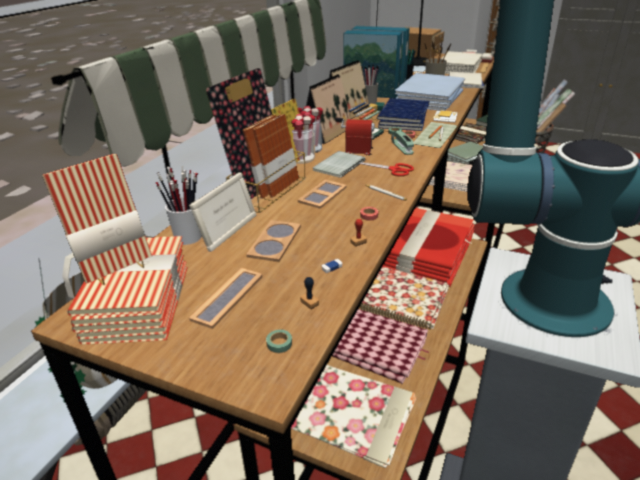

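```bash
cat > h.py <<'E'
from workcell import bot
import cv2, numpy as np
from scipy.spatial.transform import Rotation as R
def toworld(p,uv,z):
    f=240/np.tan(np.radians(p['vfov']/2)); K=np.array([[f,0,p['cx']],[0,f,p['cy']],[0,0,1]])
    n=cv2.undistortPoints(np.array(uv,float).reshape(-1,1,2),K,np.array(p['dist_coeffs']))[:,0]
    W=np.linalg.inv(np.array(p['world_to_cam'])); d=np.c_[n,np.ones(len(n))]@W[:3,:3].T; o=W[:3,3]
    return o+d*((z-o[2])/d[:,2])[:,None]
def blob(p,m,box,z):
    l,t,r,b=box; k=np.zeros(m.shape,bool); k[t:b,l:r]=m[t:b,l:r]
    n,lab,st,_=cv2.connectedComponentsWithStats(k.astype(np.uint8)); 
    v,u=np.nonzero(lab==1+np.argmax(st[1:,4])); w=toworld(p,np.c_[u,v],z)[:,:2]
    c,wh,a=cv2.minAreaRect((w*1000).astype(np.float32)); bp=cv2.boxPoints((c,wh,a))
    e=max((bp[1]-bp[0],bp[2]-bp[1]),key=np.linalg.norm); 
    return w.mean(0).round(4),np.round(np.array(c)/1000,4),np.round(sorted(wh),1),round(float(np.degrees(np.arctan2(e[1],e[0])))%180,1)
def goto(goals):
    """goals: (x,y,z,yaw_deg of tool y axis mod 180 or None); prints tool-frame deltas in units, from measured pose"""
    s=bot.read_state(); P=np.array(s['tool_pos']); Q=R.from_rotvec(s['tcp_rot'])
    print('t',round(s['time'],2),'tcp',P.round(4),'w',round(s['width'],3),'grip',round(s['grip_force'],1))
    for x,y,z,yaw in goals:
        ya=Q.as_matrix()[:,1]; cur=np.degrees(np.arctan2(ya[1],ya[0]))
        d=Q.inv().apply(np.array([x,y,z])-P)/0.05
        dy=0 if yaw is None else (yaw-cur+90)%180-90   # world ccw turn
        print('shift',d.round(2),'spin total',round(-np.radians(dy)/0.1,2),'(yaw now %.1f)'%cur)
        P=np.array([x,y,z]); Q=R.from_rotvec([0,0,np.radians(dy)])*Q
E
python3 - <<'E'
from h import *
p=bot.read_camera('top'); hsv=cv2.cvtColor(p['pixels'],cv2.COLOR_RGB2HSV); H,S,V=[hsv[:,:,i].astype(int) for i in range(3)]
felt=(S<50)
for n,b in dict(pen_tray=(155,182,246,216),tapeL=(270,172,308,214),tapeR=(308,170,348,212),stL=(400,175,433,215),stR=(433,175,470,215)).items(): print(n,blob(p,felt,b,.005))
print('green',blob(p,(H>40)&(H<100)&(S>40),(145,258,180,295),.015))
print('red',blob(p,((H<6)|(H>172))&(S>90),(385,252,425,290),.015))
print('pen',blob(p,S<70,(450,235,482,305),.008))
print('navy',blob(p,V<70,(205,262,235,295),.06))
print('redst',blob(p,((H<7)|(H>170))&(S>140),(330,265,358,295),.06))
print('erasers',blob(p,(S<60)|((H>95)&(H<130)),(268,258,302,288),.012))
q=bot.read_camera('side')
for t in ['tape_1','stamp_1','eraser']:
    for z in (0.033,):
        for d in bot.regions_of(t,q)[:2]:
            v,u=np.nonzero(d['mask']); print(t,round(d['score'],2),toworld(q,[(u.mean(),v.mean())],.03 if 'stamp' in t else .0075).round(4)[0])
a=cv2.resize(p['pixels'][255:300,200:365],None,fx=4.8,fy=4.8,interpolation=cv2.INTER_CUBIC); cv2.imwrite('pics/st.png',a[:,:,::-1])
E
```

```text
pen_tray (array([0.6296, 0.2445]), array([0.6297, 0.2447]), array([ 30.1, 167.9]), 87.6)
tapeL (array([0.636 , 0.0512]), array([0.6359, 0.0506]), array([63.5, 64.9]), 89.1)
tapeR (array([ 0.6464, -0.0281]), array([ 0.6457, -0.0287]), array([63.1, 63.8]), 179.0)
stL (array([ 0.6345, -0.2244]), array([ 0.6346, -0.2245]), array([49.7, 50.4]), 171.9)
stR (array([ 0.6242, -0.2959]), array([ 0.6244, -0.2961]), array([50.2, 50.7]), 171.2)
green (array([0.4626, 0.3001]), array([0.4626, 0.3001]), array([0., 0.]), 0.0)
red (array([ 0.4634, -0.1765]), array([ 0.4615, -0.1795]), array([17.9, 40.9]), 23.8)
pen (array([ 0.4608, -0.3287]), array([ 0.46  , -0.3286]), array([ 13.3, 119.6]), 161.1)
navy (array([0.4624, 0.1939]), array([0.4622, 0.1939]), array([10. , 11.3]), 134.2)
redst (array([ 0.4483, -0.0586]), array([ 0.4487, -0.0586]), array([12.8, 12.9]), 133.5)
erasers (array([0.4676, 0.0632]), array([0.4677, 0.0631]), array([22.8, 47.6]), 58.0)
tape_1 0.79 [0.4644 0.3294 0.0075]
tape_1 0.63 [ 0.4658 -0.1853  0.0075]
stamp_1 0.69 [0.4594 0.2067 0.03  ]
stamp_1 0.65 [ 0.4442 -0.0431  0.03  ]
eraser 0.67 [0.4662 0.0687 0.0075]
```

View pics/st.png

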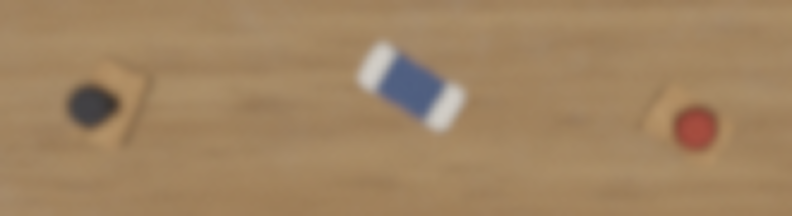

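```bash
python3 - <<'E'
from h import *
p=bot.read_camera('top'); q=bot.read_camera('side')
def P(c):
    f=240/np.tan(np.radians(c['vfov']/2)); return np.array([[f,0,c['cx']],[0,f,c['cy']],[0,0,1]])
def ray(c,uv):
    a=toworld(c,[uv],0)[0]; b=toworld(c,[uv],.1)[0]; return a,(b-a)/np.linalg.norm(b-a)
def comp(m,box):
    l,t,r,b=box;k=np.zeros(m.shape,np.uint8);k[t:b,l:r]=m[t:b,l:r]; return np.nonzero(k)
hs=[cv2.cvtColor(c['pixels'],cv2.COLOR_RGB2HSV).astype(int) for c in (p,q)]
dark=[h[:,:,2]<80 for h in hs]; red=[((h[:,:,0]<7)|(h[:,:,0]>170))&(h[:,:,1]>140) for h in hs]
for n,m,b1,b2 in (('navy',dark,(205,262,235,295),(295,268,328,312)),('red',red,(330,265,358,295),(342,214,376,250))):
    v,u=comp(m[0],b1); v2,u2=comp(m[1],b2); print(n,u2.min(),u2.max(),v2.min(),v2.max())
    t=v2<v2.min()+6
    A,d=ray(p,(u.mean(),v.mean())); B,e=ray(q,(u2[t].mean(),v2[t].mean()))
    s=np.linalg.lstsq(np.c_[d,-e],B-A,rcond=None)[0]; print((A+d*s[0]).round(4),(B+e*s[1]).round(4))
for z in(.005,):print('pen',toworld(p,[(467.75,269.75),(475.5,241),(460,298.5)],z).round(4))
for d in bot.regions_of('tape_1',p)[:2]:
    v,u=np.nonzero(d['mask']); print('tape',toworld(p,[((u.min()+u.max())/2,(v.min()+v.max())/2),(u.mean(),v.mean())],.012).round(4))
for d in bot.regions_of('pen',p)[:1]:
    print('pen',blob(p,d['mask'],(450,230,490,310),.008))
goto([(.46,-.329,.2,72)])
E
```

```text
navy 305 312 278 298
[0.4624 0.1949 0.0541] [0.4638 0.1955 0.0542]
red 356 375 214 237
[ 0.4486 -0.0572  0.0705] [ 0.4293 -0.0643  0.0717]
pen [[ 0.4649 -0.3335  0.005 ]
 [ 0.5274 -0.3538  0.005 ]
 [ 0.403  -0.3137  0.005 ]]
tape [[0.4671 0.3246 0.012 ]
 [0.4666 0.3252 0.012 ]]
tape [[ 0.4656 -0.1919  0.012 ]
 [ 0.4658 -0.1916  0.012 ]]
pen (array([ 0.456 , -0.3267]), array([ 0.4613, -0.3292]), array([ 11.3, 129.3]), 160.7)
t 1.25 tcp [ 0.2    -0.6447  0.2073] w 0.999 grip 0.0
shift [ 6.84 -4.49  0.15] spin total 6.15 (yaw now -72.8)
```

```bash
python3 -m creep '[[0.68,-0.45,0,0,0.5],[0.68,-0.45,0,0,0.5],[0.68,-0.45,0,0,0.5],[0.68,-0.45,0,0,0.5],[0.68,-0.45,0,0,0.5],[0.68,-0.45,0,0,0.5],[0.68,-0.45,0,0,0.5],[0.68,-0.45,0,0,0.5],[0.68,-0.45,0,0,0.5],[0.68,-0.45,0,0,0.5],[0,0,0,0.9,0.5],[0,0,0,0.9,0.5],[0,0,0,0.9,0.5],[0,0,0,0.9,0.5],[0,0,0,0.9,0.5],[0,0,0,0.9,0.5],[0,0,0,0.75,0.5],[0,0,0,0,0.5]]' 40; python3 - <<'E'
from h import *
goto([(.464,-.332,.1,72),(.464,-.332,.003,72)])
print(np.round(bot.read_state()['q'],3))
E
```

```text
time: 3.5
tool_pos: [0.4581, -0.3291, 0.2074]
tcp_rot: [3.103, -0.49, 0.0]
wrist_force: [-0.0, -0.5, 0.1]
width: 0.499
grip_force: 0.0
t 3.5 tcp [ 0.4581 -0.3291  0.2074] w 0.499 grip 0.0
shift [0.13 0.02 2.15] spin total 0.01 (yaw now -108.0)
shift [-0.   -0.    1.94] spin total -0.0 (yaw now -108.0)
[-0.667  0.055  1.845  0.     1.242  1.217]
```

```bash
python3 -m creep '[[0.13,0,0.7,0,0.5],[0,0,0.8,0,0.5],[0,0,0.8,0,0.5],[0,0,0.7,0,0.5],[0,0,0.5,0,0.5],[0,0,0.35,0,0.5],[0,0,0.2,0,0.5],[0,0,0,0,0.5],[0,0,0,0,0],[0,0,0,0,0],[0,0,0,0,0],[0,0,0,0,0],[0,0,0,0,0],[0,0,0,0,0]]' 30
```

```text
time: 5.25
tool_pos: [0.4642, -0.331, 0.0048]
tcp_rot: [-3.103, 0.492, 0.0]
wrist_force: [-0.4, -0.3, 0.5]
width: -0.004
grip_force: 0.0
```

```bash
python3 - <<'E'
from h import *
p=bot.read_camera('top');q=bot.read_camera('side')
a=cv2.resize(p['pixels'][200:320,400:520],(480,480),interpolation=cv2.INTER_CUBIC)
b=cv2.resize(q['pixels'][150:250,330:450],(576,480),interpolation=cv2.INTER_CUBIC)[:,:310]
cv2.imwrite('pics/pen1.png',np.hstack([a,b])[:,:,::-1])
E
```

```text
(no output)
```

View pics/pen1.png

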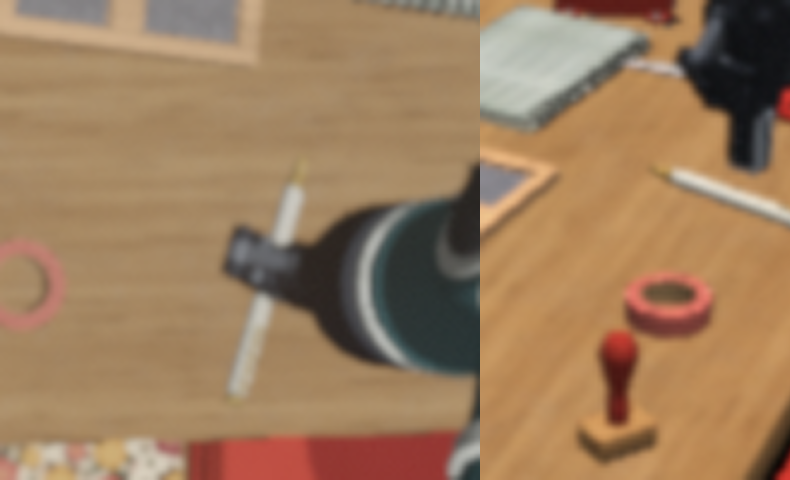

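```bash
cat >> h.py <<'E'
def proj(c,X):
    f=240/np.tan(np.radians(c['vfov']/2)); K=np.array([[f,0,c['cx']],[0,f,c['cy']],[0,0,1]]); M=np.array(c['world_to_cam'])
    return cv2.projectPoints(np.array(X,float).reshape(-1,1,3),cv2.Rodrigues(M[:3,:3])[0],M[:3,3],K,np.array(c['dist_coeffs']))[0][:,0].round(1)
E
python3 - <<'E'
from h import *
p=bot.read_camera('top');q=bot.read_camera('side')
X=[(.4642,-.331,z) for z in(0,.005,.05,.1,.2)]
print(proj(p,X));print(proj(q,X))
a=cv2.resize(q['pixels'][130:230,340:460],(576,480),interpolation=cv2.INTER_CUBIC)
for u,v in proj(q,X)[:4]: cv2.circle(a,(int((u-340)*4.8),int((v-130)*4.8)),3,(0,255,0),-1)
cv2.imwrite('pics/pen2.png',a[:,:,::-1])
E
```

```text
[[465.8 270.1]
 [466.7 270.1]
 [474.3 270.2]
 [483.8 270.3]
 [506.2 270.5]]
[[385.8 192.5]
 [385.9 191. ]
 [386.6 176.7]
 [387.4 160.2]
 [389.2 125.4]]
```

View pics/pen2.png

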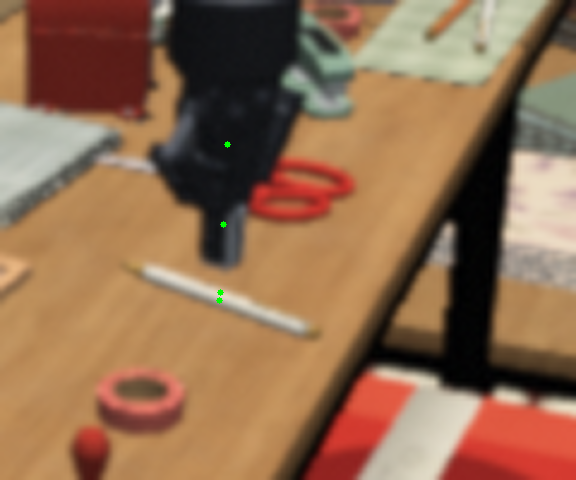

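```bash
python3 - <<'E'
from h import *
p=bot.read_camera('top')
X=[(.4642,-.331,z) for z in(0.005,.05,.1,.2)]
a=cv2.resize(p['pixels'][220:320,430:530],(600,600),interpolation=cv2.INTER_CUBIC)
for u,v in proj(p,X): cv2.circle(a,(int((u-430+.5)*6),int((v-220+.5)*6)),3,(0,255,0),-1)
cv2.imwrite('pics/pen3.png',a[:,:,::-1])
E
```

```text
(no output)
```

View pics/pen3.png

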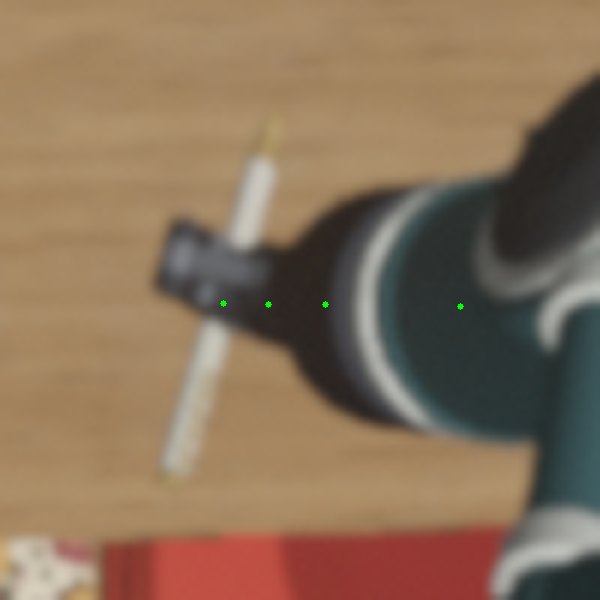

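```bash
python3 -m creep '[[0,0,0,0,0.4],[0,0,0,0,0.4],[0,0,0,0,0.4],[0,0,0,0,0.4],[0,0,0.1,0,0.4],[0,0,0.05,0,0.4],[0,0,0.05,0,0.4],[0,0,0,0,0.4]]' 30; python3 -m creep '[[0,0,0,0,0],[0,0,0,0,0],[0,0,0,0,0],[0,0,0,0,0],[0,0,0,0,0]]' 30
```

```text
time: 6.5
tool_pos: [0.464, -0.3309, -0.0056]
tcp_rot: [-3.103, 0.492, 0.001]
wrist_force: [-0.5, -0.4, 0.6]
width: 0.402
grip_force: 0.0
time: 7.12
tool_pos: [0.4643, -0.3311, -0.0052]
tcp_rot: [3.103, -0.492, 0.0]
wrist_force: [-0.1, -0.6, 0.9]
width: 0.001
grip_force: 0.0
```

```bash
python3 -m creep '[[0,0,0,0,0.4],[0,0,0,0,0.4],[0,0,0,0,0.4],[0,0,0,0,0.4],[0,0,0.08,0,0.4],[0,0,0.06,0,0.4],[0,0,0,0,0.4]]' 30; python3 -m creep '[[0,0,0,0,0],[0,0,0,0,0],[0,0,0,0,0],[0,0,0,0,0],[0,0,0,0,0]]' 30
```

```text
time: 8.0
tool_pos: [0.4638, -0.3308, -0.0128]
tcp_rot: [-3.102, 0.491, 0.001]
wrist_force: [-0.8, 0.5, -0.8]
width: 0.4
grip_force: 0.0
time: 8.62
tool_pos: [0.4642, -0.3311, -0.0122]
tcp_rot: [3.103, -0.492, 0.0]
wrist_force: [-1.0, 0.1, -0.5]
width: -0.003
grip_force: 0.0
```

```bash
python3 - <<'E'
from h import *
q=bot.read_camera('side')
X=[(.4642,-.331,z) for z in(0,.02,.05)]
a=cv2.resize(q['pixels'][140:220,345:445],(700,560),interpolation=cv2.INTER_CUBIC)
for u,v in proj(q,X): cv2.circle(a,(int((u-345+.5)*7),int((v-140+.5)*7)),3,(0,255,0),-1)
cv2.imwrite('pics/pen4.png',a[:,:,::-1])
E
```

```text
(no output)
```

View pics/pen4.png

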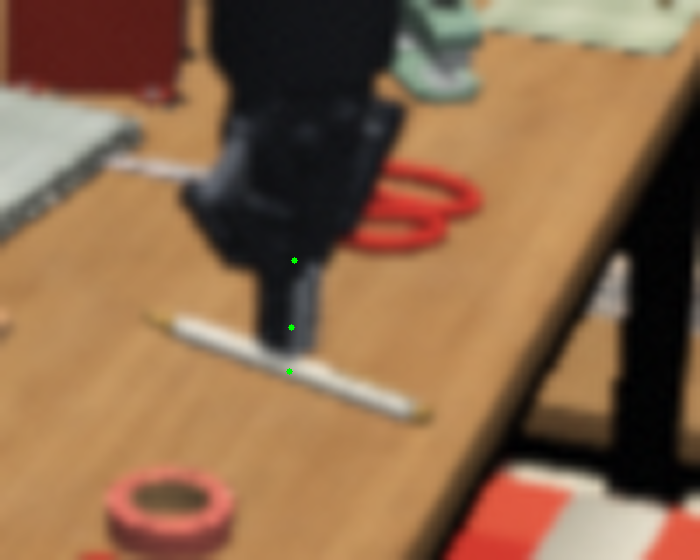

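```bash
python3 -m creep '[[0,0,0,0,0.4],[0,0,0,0,0.4],[0,0,0,0,0.4],[0,0,0,0,0.4],[0,0,0.07,0,0.4],[0,0,0.04,0,0.4],[0,0,0,0,0.4]]' 30; python3 -m creep '[[0,0,0,0,0],[0,0,0,0,0],[0,0,0,0,0],[0,0,0,0,0],[0,0,0,0,0]]' 30
```

```text
time: 9.55
tool_pos: [0.4639, -0.3308, -0.0181]
tcp_rot: [-3.103, 0.491, 0.001]
wrist_force: [-0.2, -0.4, 1.4]
width: 0.398
grip_force: 0.0
time: 10.18
tool_pos: [0.4644, -0.3312, -0.0176]
tcp_rot: [3.103, -0.491, 0.0]
wrist_force: [0.0, -0.8, 0.9]
width: 0.096
grip_force: 29.7
```

```bash
python3 -m creep '[[0,0,0,0,0.3],[0,0,0,0,0.3],[0,0,0,0,0.3],[0,0,0.06,0,0.3],[0,0,0,0,0.3],[0,0,0,0,0],[0,0,0,0,0],[0,0,0,0,0],[0,0,0,0,0],[0,0,0,0,0]]' 30; python3 -m creep '[[0,0,-0.3,0,0],[0,0,-0.7,0,0],[0,0,-0.8,0,0],[0,0,-0.8,0,0],[0,0,0,0,0]]' 30; python3 - <<'E'
from h import *
goto([(.6297,.2445,.11,None)])
p=bot.read_camera('side'); cv2.imwrite('pics/lift.png',cv2.resize(p['pixels'][80:220,330:470],(560,560))[:,:,::-1])
E
```

```text
time: 11.42
tool_pos: [0.4642, -0.331, -0.0207]
tcp_rot: [-3.103, 0.492, 0.0]
wrist_force: [1.2, 0.2, -0.6]
width: 0.099
grip_force: 30.8
time: 12.05
tool_pos: [0.4674, -0.3335, 0.1151]
tcp_rot: [3.098, -0.491, 0.014]
wrist_force: [0.4, -0.2, -0.5]
width: 0.1
grip_force: 30.8
t 12.05 tcp [ 0.4674 -0.3335  0.1151] w 0.1 grip 30.8
shift [ -0.49 -12.     0.06] spin total -0.0 (yaw now -108.0)
```

View pics/lift.png

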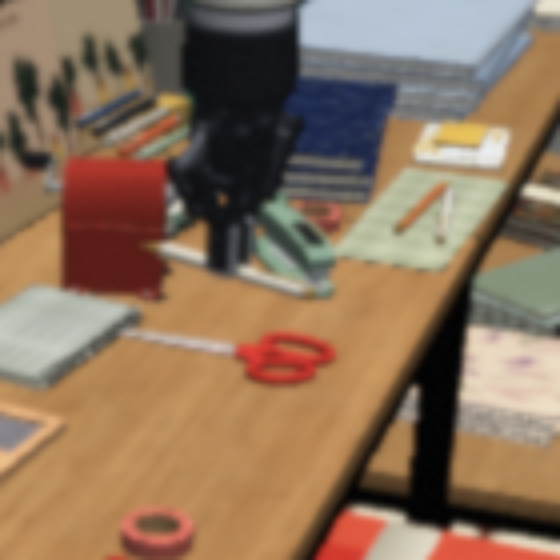

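```bash
python3 -m creep '[[-0.03,-0.3,0,0,0],[-0.03,-0.7,0,0,0],[-0.03,-0.75,0,0,0],[-0.03,-0.75,0,0,0],[-0.03,-0.75,0,0,0],[-0.03,-0.75,0,0,0],[-0.03,-0.75,0,0,0],[-0.03,-0.75,0,0,0],[-0.03,-0.75,0,0,0],[-0.03,-0.75,0,0,0],[-0.03,-0.75,0,0,0],[-0.03,-0.75,0,0,0],[-0.03,-0.75,0,0,0],[-0.03,-0.75,0,0,0],[-0.03,-0.75,0,0,0],[-0.03,-0.75,0,0,0],[-0.03,-0.5,0,0,0],[0,0,0,0,0]]'; python3 -m creep '[[0,0,0,-0.97,0],[0,0,0,-0.97,0],[0,0,0,-0.97,0],[0,0,0,-0.97,0],[0,0,0,-0.97,0],[0,0,0,-0.97,0],[0,0,0,-0.97,0],[0,0,0,-0.97,0],[0,0,0,-0.97,0],[0,0,0,-0.97,0],[0,0,0,-0.97,0],[0,0,0,-0.97,0],[0,0,0,-0.97,0],[0,0,0,-0.97,0],[0,0,0,-0.97,0],[0,0,0,-0.97,0],[0,0,0,-0.97,0],[0,0,0,-0.97,0],[0,0,0,-0.97,0],[0,0,0,0,0]]'; python3 - <<'E'
from h import *
goto([(.6297,.2445,.06,-2.4),(.6297,.2445,-.0155,-2.4)])
p=bot.read_camera('top')
for d in bot.regions_of('pen',p)[:2]: print(d['score'],blob(p,d['mask'],(100,100,640,300),.14))
E
```

```text
time: 14.35
tool_pos: [0.6244, 0.2491, 0.1079]
tcp_rot: [3.102, -0.487, -0.003]
wrist_force: [0.1, 0.2, -0.0]
width: 0.102
grip_force: 30.8
time: 16.85
tool_pos: [0.6247, 0.2461, 0.1087]
tcp_rot: [-2.27, -2.172, 0.003]
wrist_force: [0.3, -0.2, -0.5]
width: 0.1
grip_force: 30.8
t 16.85 tcp [0.6247 0.2461 0.1087] w 0.1 grip 30.8
shift [-0.03  0.1   0.97] spin total -0.02 (yaw now -2.5)
shift [0.   0.   1.51] spin total -0.0 (yaw now -2.4)
0.53 (array([0.6215, 0.2096]), array([0.6215, 0.2114]), array([ 9.4, 65.4]), 88.9)
```

```bash
python3 -m creep '[[-0.03,0.1,0.3,0,0],[0,0,0.7,0,0],[0,0,0.6,0,0],[0,0,0.5,0,0],[0,0,0.26,0,0],[0,0,0,0,0]]'; python3 -m creep '[[0,0,0.04,0,0],[0,0,0,0,0]]';python3 - <<'E'
from h import *
goto([(.6297,.2445,-.0157,-2.4)])
q=bot.read_camera('side');cv2.imwrite('pics/pl.png',cv2.resize(q['pixels'][250:340,170:280],(660,540),interpolation=cv2.INTER_CUBIC)[:,:,::-1])
E
```

```text
time: 17.7
tool_pos: [0.6292, 0.2452, -0.0106]
tcp_rot: [-2.267, -2.173, 0.005]
wrist_force: [0.3, 0.0, 0.5]
width: 0.102
grip_force: 30.8
time: 17.95
tool_pos: [0.6314, 0.2461, -0.0094]
tcp_rot: [2.267, 2.174, 0.003]
wrist_force: [0.3, 0.4, -0.1]
width: 0.099
grip_force: 30.8
t 17.95 tcp [ 0.6314  0.2461 -0.0094] w 0.099 grip 30.8
shift [-0.03 -0.03  0.13] spin total -0.0 (yaw now -2.4)
```

View pics/pl.png

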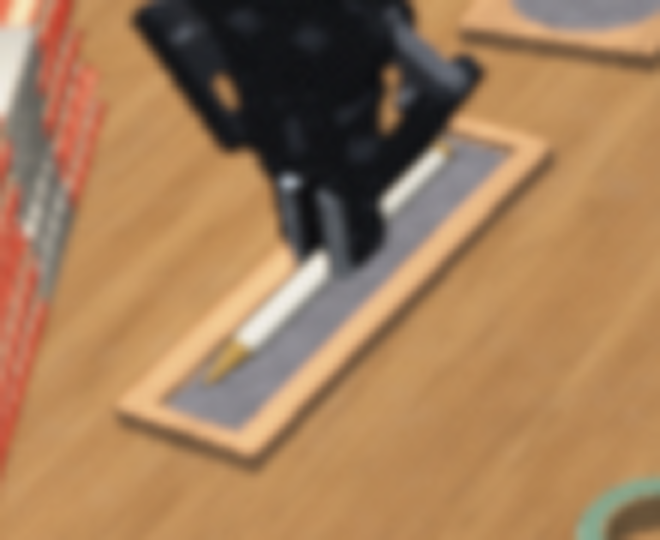

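```bash
python3 -m creep '[[0,-0.03,0.04,0,0],[0,0,0.04,0,0],[0,0,0.03,0,0],[0,0,0,0,0]]'; python3 -m creep '[[0,0,0,0,0.15],[0,0,0,0,0.2],[0,0,0,0,0.25],[0,0,0,0,0.3],[0,0,-0.1,0,0.3],[0,0,-0.5,0,0.3],[0,0,-0.8,0,0.4],[0,0,-0.8,0,0.6],[0,0,-0.8,0,0.9],[0,0,0,0,0.9]]';python3 - <<'E'
from h import *
goto([(.5,.28,.1,70),(.466,.325,.1,70)])
print(np.round(bot.read_state()['q'],2))
q=bot.read_camera('side');cv2.imwrite('pics/pl2.png',cv2.resize(q['pixels'][250:340,170:280],(660,540),interpolation=cv2.INTER_CUBIC)[:,:,::-1])
p=bot.read_camera('top')
for d in bot.regions_of('pen',p)[:2]: print(d['score'],blob(p,d['mask'],(100,100,640,310),.012))
for d in bot.regions_of('tape_1',q)[:3]:
    v,u=np.nonzero(d['mask']); print('tape',d['score'],len(u),toworld(q,[((u.min()+u.max())/2,(v.min()+v.max())/2)],.0075).round(4), u.min(),u.max(),v.min(),v.max())
print(proj(q,[(.4668,.325,.0075),(.4656,-.1917,.0075)]))
E
```

```text
time: 18.5
tool_pos: [0.6287, 0.2458, -0.0157]
tcp_rot: [-2.267, -2.174, 0.0]
wrist_force: [-2.4, -0.1, 4.3]
width: 0.106
grip_force: 31.3
time: 19.75
tool_pos: [0.6316, 0.247, 0.139]
tcp_rot: [2.265, 2.172, 0.012]
wrist_force: [0.3, 0.2, 0.1]
width: 0.901
grip_force: 0.0
t 19.75 tcp [0.6316 0.247  0.139 ] w 0.901 grip 0.0
shift [ 0.55 -2.66  0.76] spin total -12.64 (yaw now -2.4)
shift [0.95 0.61 0.01] spin total 0.0 (yaw now 70.0)
[0.34 0.31 1.67 0.   1.15 0.38]
0.82 (array([0.6272, 0.2407]), array([0.6273, 0.2394]), array([  9.9, 116.6]), 87.4)
tape 0.85 481 [[0.4662 0.3278 0.0075]] 266 291 329 352
tape 0.64 180 [[ 0.4665 -0.1853  0.0075]] 360 377 208 219
[[278.9 339.4]
 [369.6 212.4]]
```

View pics/pl2.png

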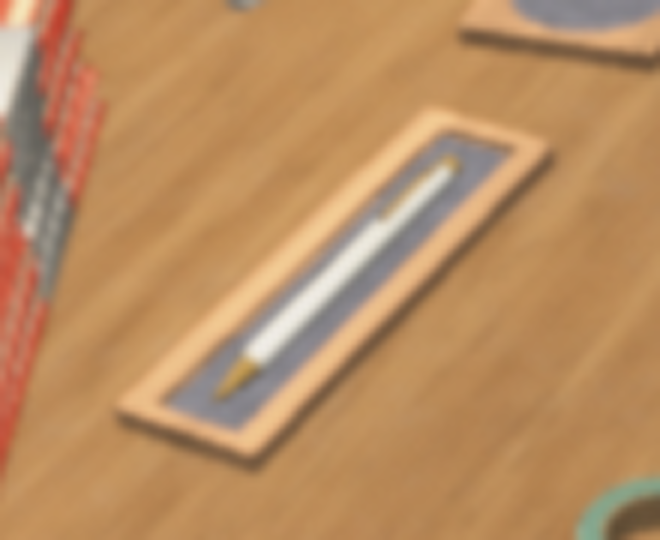

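```bash
python3 - <<'E'
from h import *
goto([(.467,.3255,.1,None),(.467,.3255,-.021,None)])
E
```

```text
t 19.95 tcp [0.6274 0.2454 0.1319] w 0.901 grip 0.0
shift [ 1.47 -3.27  0.65] spin total -0.0 (yaw now -2.4)
shift [0.   0.01 2.42] spin total -0.0 (yaw now -2.4)
```

```bash
python3 -m creep '[[0.29,-0.65,0.13,0,0.9],[0.29,-0.65,0.13,0,0.9],[0.29,-0.65,0.13,0,0.9],[0.3,-0.66,0.13,0,0.9],[0.3,-0.66,0.13,0,0.9],[0,0,0,0,0.9],[0,0,0.6,0,0.9],[0,0,0.6,0,0.9],[0,0,0.6,0,0.9],[0,0,0.4,0,0.9],[0,0,0.22,0,0.9],[0,0,0,0,0.9],[0,0,0,0,0.9]]'; python3 -m creep '[[0,0,0,0,0.3],[0,0,0,0,0.3],[0,0,0,0,0.3],[0,0,0,0,0.3],[0,0,0,0,0.3],[0,0,0,0,0.3]]' 30
```

```text
time: 21.58
tool_pos: [0.4696, 0.3267, -0.0187]
tcp_rot: [2.267, 2.174, 0.003]
wrist_force: [-0.8, -0.0, -0.1]
width: 0.899
grip_force: 0.0
time: 22.32
tool_pos: [0.4693, 0.3266, -0.0184]
tcp_rot: [2.267, 2.174, 0.003]
wrist_force: [-1.7, -1.0, 6.4]
width: 0.541
grip_force: 30.3
```

```bash
python3 -m creep '[[0,0,-0.3,0,0.3],[0,0,-0.7,0,0.3],[0,0,-0.8,0,0.3],[0,0,-0.4,0,0.3],[0,0,0,0,0.3],[0,0,0,0,0.3]]'; python3 - <<'E'
from h import *
goto([(.636,.051,.08,None),(.636,.051,-.0125,None)])
E
```

```text
time: 23.08
tool_pos: [0.4675, 0.3254, 0.0889]
tcp_rot: [-2.267, -2.174, 0.004]
wrist_force: [0.0, -0.1, -0.5]
width: 0.537
grip_force: 30.9
t 23.07 tcp [0.4675 0.3254 0.0889] w 0.537 grip 30.9
shift [-5.34  3.6   0.18] spin total -0.0 (yaw now -2.4)
shift [0.   0.   1.85] spin total -0.0 (yaw now -2.4)
```

```bash
python3 -m creep '[[-0.3,0.2,0.02,0,0.3],[-0.6,0.4,0.02,0,0.3],[-0.6,0.4,0.02,0,0.3],[-0.6,0.4,0.02,0,0.3],[-0.6,0.4,0.02,0,0.3],[-0.6,0.4,0.02,0,0.3],[-0.6,0.4,0.02,0,0.3],[-0.6,0.4,0.02,0,0.3],[-0.6,0.4,0.02,0,0.3],[-0.3,0.2,0,0,0.3],[-0.24,0.2,0,0,0.3],[0,0,0,0,0.3],[0,0,0,0,0.3]]'; python3 - <<'E'
from h import *
goto([(.636,.051,.02,None),(.636,.051,-.0125,None)])
E
```

```text
time: 24.7
tool_pos: [0.6461, 0.0371, 0.0811]
tcp_rot: [-2.266, -2.175, 0.0]
wrist_force: [-0.5, 0.1, 0.0]
width: 0.542
grip_force: 30.9
t 24.7 tcp [0.6461 0.0371 0.0811] w 0.542 grip 30.9
shift [ 0.27 -0.21  1.22] spin total -0.0 (yaw now -2.4)
shift [-0.    0.    0.65] spin total -0.0 (yaw now -2.4)
```

```bash
python3 -m creep '[[0.27,-0.21,0.3,0,0.3],[0,0,0.5,0,0.3],[0,0,0.42,0,0.3],[0,0,0.3,0,0.3],[0,0,0.2,0,0.3],[0,0,0.06,0,0.3],[0,0,0,0,0.3],[0,0,0,0,0.3]]'
```

```text
time: 25.7
tool_pos: [0.6375, 0.0502, -0.0068]
tcp_rot: [2.267, 2.173, 0.002]
wrist_force: [-0.2, 0.7, -1.0]
width: 0.544
grip_force: 30.9
```

```bash
python3 -m creep '[[0,0,0.05,0,0.3],[0,0,0.05,0,0.3],[0,0,0,0,0.3]]'; python3 -m creep '[[0,0,0,0,0.6],[0,0,0,0,0.65],[0,0,0,0,0.7],[0,0,0,0,0.75],[0,0,-0.1,0,0.8],[0,0,-0.5,0,0.8],[0,0,-0.8,0,0.8],[0,0,-0.8,0,0.8],[0,0,0,0,0.8],[0,0,0,0,0.8]]'; python3 - <<'E'
from h import *
p=bot.read_camera('top'); q=bot.read_camera('side')
for c,n in((p,'top'),(q,'side')):
  for d in bot.regions_of('tape_1',c)[:3]:
    v,u=np.nonzero(d['mask']); print(n,d['score'],toworld(c,[((u.min()+u.max())/2,(v.min()+v.max())/2)],.0125).round(4))
goto([(.465,-.05,.1,None),(.465,-.190,.1,None)])
E
```

```text
time: 26.08
tool_pos: [0.6363, 0.0503, -0.013]
tcp_rot: [-2.267, -2.174, 0.001]
wrist_force: [0.9, 0.3, -0.9]
width: 0.546
grip_force: 30.9
time: 27.32
tool_pos: [0.6365, 0.0503, 0.0974]
tcp_rot: [2.268, 2.174, 0.0]
wrist_force: [0.4, -1.1, -0.1]
width: 0.802
grip_force: 0.0
top 0.78 [[ 0.4656 -0.1918  0.0125]]
top 0.47 [[0.631  0.0354 0.0125]]
side 0.81 [[0.6349 0.0579 0.0125]]
side 0.5 [[ 0.4647 -0.1794  0.0125]]
t 27.52 tcp [0.6353 0.0502 0.0955] w 0.797 grip 0.0
shift [-2.15 -3.32 -0.08] spin total -0.0 (yaw now -2.4)
shift [-2.8   0.12  0.  ] spin total -0.0 (yaw now -2.4)
```

```bash
python3 -m creep '[[-0.49,-0.32,0,0,0.8],[-0.49,-0.32,0,0,0.8],[-0.49,-0.32,0,0,0.8],[-0.49,-0.32,0,0,0.8],[-0.49,-0.32,0,0,0.8],[-0.49,-0.32,0,0,0.8],[-0.49,-0.32,0,0,0.8],[-0.49,-0.32,0,0,0.8],[-0.49,-0.32,0,0,0.8],[-0.49,-0.32,0,0,0.8],[0,0,0,0,0.9],[0,0,0,0,0.9]]'; python3 - <<'E'
from h import *
p=bot.read_camera('top')
for d in bot.regions_of('tape_1',p)[:3]:
    v,u=np.nonzero(d['mask']); print(d['score'],toworld(p,[((u.min()+u.max())/2,(v.min()+v.max())/2)],.0175).round(4))
goto([(.465,-.190,-.019,None)])
E
```

```text
time: 29.02
tool_pos: [0.4664, -0.1874, 0.0968]
tcp_rot: [-2.268, -2.173, -0.0]
wrist_force: [-0.2, 0.0, -0.4]
width: 0.9
grip_force: 0.0
0.75 [[0.6347 0.0491 0.0175]]
0.55 [[ 0.4658 -0.1853  0.0175]]
t 29.12 tcp [ 0.4668 -0.1871  0.097 ] w 0.904 grip 0.0
shift [-0.06 -0.03  2.32] spin total -0.0 (yaw now -2.4)
```

Green tape is well placed. Grasp the red tape.

```bash
python3 -m creep '[[-0.06,-0.03,0.5,0,0.9],[0,0,0.6,0,0.9],[0,0,0.6,0,0.9],[0,0,0.4,0,0.9],[0,0,0.22,0,0.9],[0,0,0,0,0.9],[0,0,0,0,0.9]]'; python3 -m creep '[[0,0,0,0,0.3],[0,0,0,0,0.3],[0,0,0,0,0.3],[0,0,0,0,0.3],[0,0,0,0,0.3],[0,0,0,0,0.3]]' 30;  python3 -m creep '[[0,0,-0.3,0,0.3],[0,0,-0.7,0,0.3],[0,0,-0.8,0,0.3],[0,0,-0.4,0,0.3],[0,0,0,0,0.3],[0,0,0,0,0.3]]'; python3 - <<'E'
from h import *
goto([(.646,-.028,.085,None)])
E
```

```text
time: 30.0
tool_pos: [0.4659, -0.1909, -0.0179]
tcp_rot: [2.266, 2.174, 0.001]
wrist_force: [-0.4, 0.1, 0.4]
width: 0.903
grip_force: 0.0
time: 30.75
tool_pos: [0.4657, -0.1911, -0.0175]
tcp_rot: [2.267, 2.173, 0.001]
wrist_force: [-1.3, 0.2, 6.4]
width: 0.539
grip_force: 30.0
time: 31.5
tool_pos: [0.4642, -0.1904, 0.0908]
tcp_rot: [-2.267, -2.174, 0.0]
wrist_force: [0.1, -0.7, -0.6]
width: 0.54
grip_force: 30.8
t 31.5 tcp [ 0.4642 -0.1904  0.0908] w 0.54 grip 30.8
shift [3.4  3.5  0.11] spin total -0.0 (yaw now -2.4)
```

```bash
python3 -m creep '[[0.2,0.2,0.02,0,0.3],[0.4,0.4,0.02,0,0.3],[0.5,0.5,0.02,0,0.3],[0.5,0.5,0.02,0,0.3],[0.5,0.5,0.02,0,0.3],[0.5,0.5,0,0,0.3],[0.4,0.4,0,0,0.3],[0.3,0.3,0,0,0.3],[0.1,0.2,0,0,0.3],[0,0,0,0,0.3],[0,0,0,0,0.3]]'; python3 - <<'E'
from h import *
goto([(.6457,-.0285,-.007,None)])
E
```

```text
time: 32.88
tool_pos: [0.6462, -0.0288, 0.086]
tcp_rot: [-2.268, -2.173, 0.001]
wrist_force: [0.3, -0.3, -0.3]
width: 0.54
grip_force: 30.9
t 32.88 tcp [ 0.6462 -0.0288  0.086 ] w 0.54 grip 30.9
shift [ 0.01 -0.01  1.86] spin total -0.0 (yaw now -2.4)
```

```bash
python3 -m creep '[[0,0,0.5,0,0.3],[0,0,0.5,0,0.3],[0,0,0.4,0,0.3],[0,0,0.3,0,0.3],[0,0,0.16,0,0.3],[0,0,0.05,0,0.3],[0,0,0.05,0,0.3],[0,0,0,0,0.3]]'; python3 -m creep '[[0,0,0,0,0.6],[0,0,0,0,0.65],[0,0,0,0,0.7],[0,0,0,0,0.75],[0,0,-0.1,0,0.8],[0,0,-0.5,0,0.8],[0,0,-0.8,0,0.8],[0,0,-0.8,0,0.7],[0,0,-0.4,0,0.6],[0,0,0,0,0.6]]'; python3 - <<'E'
from h import *
goto([(.449,-.058,.12,None)])
E
```

```text
time: 33.88
tool_pos: [0.6473, -0.0282, -0.0112]
tcp_rot: [2.267, 2.174, 0.001]
wrist_force: [-1.1, 0.0, 0.2]
width: 0.543
grip_force: 30.9
time: 35.12
tool_pos: [0.6484, -0.0283, 0.1204]
tcp_rot: [2.265, 2.172, 0.004]
wrist_force: [-0.2, 0.1, -0.8]
width: 0.597
grip_force: 0.0
t 35.12 tcp [ 0.6484 -0.0283  0.1204] w 0.597 grip 0.0
shift [-0.76 -3.96 -0.01] spin total -0.0 (yaw now -2.4)
```

```bash
python3 -m creep '[[-0.08,-0.4,0,0,0.6],[-0.08,-0.4,0,0,0.6],[-0.08,-0.4,0,0,0.6],[-0.08,-0.4,0,0,0.6],[-0.08,-0.4,0,0,0.6],[-0.08,-0.4,0,0,0.6],[-0.08,-0.4,0,0,0.6],[-0.07,-0.4,0,0,0.6],[-0.07,-0.4,0,0,0.6],[-0.06,-0.36,0,0,0.6],[0,0,0,0,0.6],[0,0,0,0,0.6]]'; python3 - <<'E'
from h import *
p=bot.read_camera('top')
for d in bot.regions_of('tape_1',p)[:3]:
    v,u=np.nonzero(d['mask']); print(d['score'],toworld(p,[((u.min()+u.max())/2,(v.min()+v.max())/2)],.0175).round(4))
goto([(.4487,-.058,.006,None)])
q=bot.read_camera('side');cv2.imwrite('pics/st2.png',cv2.resize(q['pixels'][180:270,310:420],(660,540),interpolation=cv2.INTER_CUBIC)[:,:,::-1])
E
```

```text
time: 36.62
tool_pos: [0.4479, -0.0579, 0.1182]
tcp_rot: [2.268, 2.174, 0.001]
wrist_force: [-0.3, 0.5, 1.7]
width: 0.596
grip_force: 0.0
0.7 [[0.6336 0.0491 0.0175]]
0.66 [[0.6262 0.2412 0.0175]]
0.58 [[0.462  0.1957 0.0175]]
t 36.73 tcp [ 0.4483 -0.0579  0.1184] w 0.6 grip 0.0
shift [-0.    0.01  2.25] spin total -0.0 (yaw now -2.4)
```

View pics/st2.png

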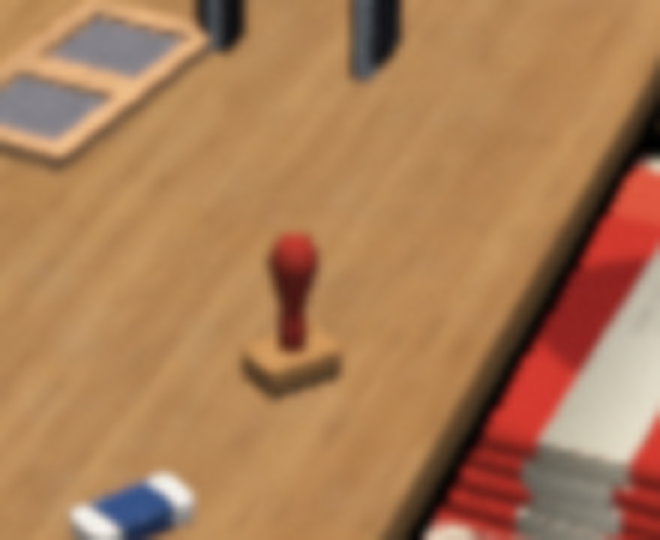

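```bash
python3 -m creep '[[0,0,0.4,0,0.6],[0,0,0.5,0,0.6],[0,0,0.5,0,0.6],[0,0,0.5,0,0.6],[0,0,0.25,0,0.6],[0,0,0.1,0,0.6],[0,0,0,0,0.6]]'; python3 -m creep '[[0,0,0,0,0.05],[0,0,0,0,0.05],[0,0,0,0,0.05],[0,0,0,0,0.05],[0,0,0,0,0.05],[0,0,0,0,0.05]]' 30; python3 -m creep '[[0,0,-0.2,0,0.05],[0,0,-0.5,0,0.05],[0,0,-0.7,0,0.05],[0,0,-0.6,0,0.05],[0,0,0,0,0.05],[0,0,0,0,0.05]]'; python3 - <<'E'
from h import *
goto([(.6345,-.2245,.1,23),(.6345,-.2245,.012,None)])
q=bot.read_camera('side');cv2.imwrite('pics/st3.png',cv2.resize(q['pixels'][150:270,300:440],(700,600),interpolation=cv2.INTER_CUBIC)[:,:,::-1])
E
```

```text
time: 37.65
tool_pos: [0.4479, -0.0579, 0.006]
tcp_rot: [2.267, 2.174, 0.0]
wrist_force: [0.5, -0.6, 0.6]
width: 0.6
grip_force: 0.0
time: 38.4
tool_pos: [0.4485, -0.058, 0.0066]
tcp_rot: [2.266, 2.173, 0.002]
wrist_force: [0.1, 0.3, 6.2]
width: 0.209
grip_force: 29.4
time: 39.15
tool_pos: [0.4465, -0.0577, 0.105]
tcp_rot: [-2.267, -2.174, 0.001]
wrist_force: [0.1, -1.0, -0.3]
width: 0.208
grip_force: 29.4
t 39.15 tcp [ 0.4465 -0.0577  0.105 ] w 0.208 grip 29.4
shift [-3.17  3.9   0.09] spin total -4.43 (yaw now -2.4)
shift [-0.    0.    1.76] spin total -0.0 (yaw now 23.0)
```

View pics/st3.png

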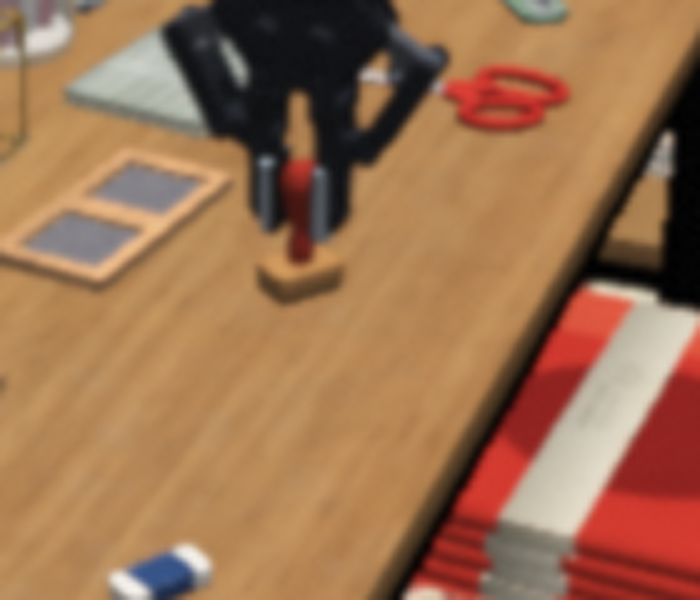

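```bash
python3 -m creep '[[-0.2,0.2,0,0,0.05],[-0.5,0.4,0,0,0.05],[-0.6,0.5,0,0,0.05],[-0.6,0.5,0,0,0.05],[-0.6,0.5,0,0,0.05],[-0.6,0.5,0,0,0.05],[-0.6,0.5,0,0,0.05],[-0.5,0.4,0,0,0.05],[-0.3,0.2,0,0,0.05],[-0.1,0.06,0,0,0.05],[0,0,0,-0.8,0.05],[0,0,0,-0.9,0.05],[0,0,0,-0.9,0.05],[0,0,0,-0.9,0.05],[0,0,0,-0.9,0.05],[0,0,0,0,0.05],[0,0,0,0,0.05]]'; python3 - <<'E'
from h import *
goto([(.6243,-.296,.02,None)])
E
```

```text
time: 41.32
tool_pos: [0.6253, -0.295, 0.1057]
tcp_rot: [-1.74, -2.615, -0.0]
wrist_force: [0.1, -0.7, -0.7]
width: 0.208
grip_force: 29.4
t 41.33 tcp [ 0.6253 -0.295   0.1057] w 0.208 grip 29.4
shift [-0.01 -0.02  1.71] spin total -0.0 (yaw now 22.7)
```

```bash
python3 -m creep '[[0,0,0.4,0,0.05],[0,0,0.5,0,0.05],[0,0,0.4,0,0.05],[0,0,0.3,0,0.05],[0,0,0.2,0,0.05],[0,0,0,0,0.05],[0,0,0,0,0.05]]'; python3 - <<'E'
from h import *
goto([(.6243,-.296,.0115,None)])
q=bot.read_camera('side');cv2.imwrite('pics/st4.png',cv2.resize(q['pixels'][140:240,270:390],(720,600),interpolation=cv2.INTER_CUBIC)[:,:,::-1])
E
```

```text
time: 42.2
tool_pos: [0.6263, -0.2959, 0.0166]
tcp_rot: [1.738, 2.615, 0.0]
wrist_force: [0.3, -0.1, 0.2]
width: 0.207
grip_force: 29.4
t 42.2 tcp [ 0.6263 -0.2959  0.0166] w 0.207 grip 29.4
shift [ 0.01 -0.04  0.1 ] spin total -0.0 (yaw now 22.8)
```

View pics/st4.png

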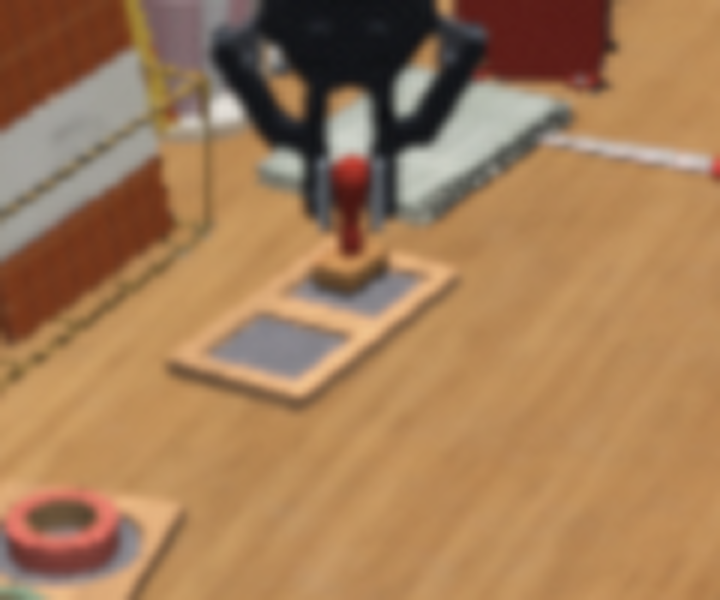

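```bash
python3 -m creep '[[0,-0.03,0.05,0,0.05],[0,0,0.05,0,0.05],[0,0,0,0,0.05],[0,0,0,0,0.05]]'; python3 -m creep '[[0,0,0,0,0.25],[0,0,0,0,0.3],[0,0,0,0,0.4],[0,0,0,0,0.5],[0,0,-0.2,0,0.5],[0,0,-0.5,0,0.5],[0,0,-0.8,0,0.6],[0,0,-0.8,0,0.6],[0,0,0,0,0.6],[0,0,0,0,0.6]]'; python3 - <<'E'
from h import *
p=bot.read_camera('top')
hsv=cv2.cvtColor(p['pixels'],cv2.COLOR_RGB2HSV).astype(int);H,S,V=[hsv[:,:,i] for i in range(3)]
print(blob(p,V<70,(205,262,235,295),.058))
goto([(.4627,.1945,.12,None)])
E
```

```text
time: 42.75
tool_pos: [0.6249, -0.2964, 0.0116]
tcp_rot: [1.738, 2.616, 0.0]
wrist_force: [-0.9, 0.3, 5.0]
width: 0.211
grip_force: 29.7
time: 44.0
tool_pos: [0.6242, -0.2961, 0.1262]
tcp_rot: [1.738, 2.616, 0.0]
wrist_force: [0.3, 1.0, -0.3]
width: 0.597
grip_force: 0.0
(array([0.4632, 0.189 ]), array([0.4636, 0.1888]), array([2., 4.]), 179.6)
t 44.05 tcp [ 0.6235 -0.2957  0.1249] w 0.605 grip 0.0
shift [10.28  0.84  0.11] spin total -0.0 (yaw now 22.8)
```

```bash
python3 -m creep '[[0.3,0.05,0,0,0.6],[0.5,0.05,0,0,0.6],[0.68,0.05,0,0,0.6],[0.68,0.05,0,0,0.6],[0.68,0.05,0,0,0.6],[0.68,0.05,0,0,0.6],[0.68,0.05,0,0,0.6],[0.68,0.05,0,0,0.6],[0.68,0.05,0,0,0.6],[0.68,0.05,0,0,0.6],[0.68,0.05,0,0,0.6],[0.68,0.05,0,0,0.6],[0.68,0.05,0,0,0.6],[0.68,0.05,0,0,0.6],[0.68,0.05,0,0,0.6],[0.4,0.05,0,0,0.6],[0.24,0.04,0,0,0.6],[0,0,0,0,0.6],[0,0,0,0,0.6]]'; python3 - <<'E'
from h import *
goto([(.4627,.1945,.006,None)])
p=bot.read_camera('top')
for d in bot.regions_of('tape_1',p)[:3]:
    v,u=np.nonzero(d['mask']); print(d['score'],toworld(p,[((u.min()+u.max())/2,(v.min()+v.max())/2)],.0175).round(4))
hsv=cv2.cvtColor(p['pixels'],cv2.COLOR_RGB2HSV).astype(int);H,S,V=[hsv[:,:,i] for i in range(3)]
print('red knob',blob(p,((H<7)|(H>170))&(S>140),(396,170,480,225),.065),'expected',proj(p,[(.6243,-.296,.06)]))
E
```

```text
time: 46.42
tool_pos: [0.4636, 0.1935, 0.1255]
tcp_rot: [-1.739, -2.617, 0.001]
wrist_force: [-0.0, 0.2, 0.3]
width: 0.6
grip_force: 0.0
t 46.42 tcp [0.4636 0.1935 0.1255] w 0.6 grip 0.0
shift [ 0.03 -0.01  2.39] spin total -0.0 (yaw now 22.8)
0.61 [[0.6336 0.0491 0.0175]]
0.5 [[ 0.6443 -0.0302  0.0175]]
red knob (array([ 0.6235, -0.2941]), array([ 0.6233, -0.2944]), array([13. , 14.6]), 150.8) expected [[456.2 193.4]]
```

All three placed well so far; grasp the navy stamp.

```bash
python3 -m creep '[[0.03,0,0.4,0,0.6],[0,0,0.5,0,0.6],[0,0,0.6,0,0.6],[0,0,0.5,0,0.6],[0,0,0.29,0,0.6],[0,0,0.1,0,0.6],[0,0,0,0,0.6]]'; python3 -m creep '[[0,0,0,0,0.05],[0,0,0,0,0.05],[0,0,0,0,0.05],[0,0,0,0,0.05],[0,0,0,0,0.05],[0,0,0,0,0.05]]' 30; python3 -m creep '[[0,0,-0.2,0,0.05],[0,0,-0.5,0,0.05],[0,0,-0.7,0,0.05],[0,0,-0.7,0,0.05],[0,0,-0.2,0,0.05],[0,0,0,0,0.05],[0,0,0,0,0.05]]'; python3 - <<'E'
from h import *
goto([(.6345,-.2245,.12,33),(.6345,-.2245,.012,None)])
E
```

```text
time: 47.4
tool_pos: [0.4636, 0.1953, 0.0066]
tcp_rot: [1.739, 2.616, 0.001]
wrist_force: [-0.1, -0.2, 0.1]
width: 0.601
grip_force: 0.0
time: 48.15
tool_pos: [0.4638, 0.1957, 0.0071]
tcp_rot: [1.738, 2.616, 0.002]
wrist_force: [-1.1, -0.3, 6.4]
width: 0.211
grip_force: 29.3
time: 49.02
tool_pos: [0.4619, 0.1949, 0.1195]
tcp_rot: [-1.738, -2.615, 0.004]
wrist_force: [-0.1, -0.2, -0.9]
width: 0.208
grip_force: 29.4
t 49.02 tcp [0.4619 0.1949 0.1195] w 0.208 grip 29.4
shift [-9.07 -0.07 -0.01] spin total -1.78 (yaw now 22.8)
shift [-0.    0.01  2.16] spin total -0.0 (yaw now 33.0)
```

```bash
python3 -m creep '[[-0.3,0,0,0,0.05],[-0.5,0,0,0,0.05],[-0.63,0,0,0,0.05],[-0.63,0,0,0,0.05],[-0.63,0,0,0,0.05],[-0.63,0,0,0,0.05],[-0.63,0,0,0,0.05],[-0.63,0,0,0,0.05],[-0.63,0,0,0,0.05],[-0.63,0,0,0,0.05],[-0.63,0,0,0,0.05],[-0.63,0,0,0,0.05],[-0.63,0,0,0,0.05],[-0.63,0,0,0,0.05],[-0.4,-0.05,0,0,0.05],[-0.3,0,0,0,0.05],[0,0,0,-0.9,0.05],[0,0,0,-0.9,0.05],[0,0,0,0,0.05],[0,0,0,0,0.05]]'; python3 - <<'E'
from h import *
goto([(.6345,-.2245,.018,None)])
E
```

```text
time: 51.52
tool_pos: [0.6363, -0.223, 0.1211]
tcp_rot: [-1.498, -2.761, 0.0]
wrist_force: [0.5, 1.1, 0.0]
width: 0.209
grip_force: 29.4
t 51.52 tcp [ 0.6363 -0.223   0.1211] w 0.209 grip 29.4
shift [-0.01 -0.05  2.06] spin total -0.0 (yaw now 33.1)
```

```bash
python3 -m creep '[[-0.01,-0.05,0.4,0,0.05],[0,0,0.5,0,0.05],[0,0,0.5,0,0.05],[0,0,0.4,0,0.05],[0,0,0.25,0,0.05],[0,0,0,0,0.05],[0,0,0,0,0.05]]'; python3 - <<'E'
from h import *
goto([(.6345,-.2245,.012,None)])
E
```

```text
time: 52.4
tool_pos: [0.6354, -0.2253, 0.0197]
tcp_rot: [1.495, 2.761, 0.0]
wrist_force: [0.0, 0.9, -0.4]
width: 0.211
grip_force: 29.4
t 52.4 tcp [ 0.6354 -0.2253  0.0197] w 0.211 grip 29.4
shift [ 0.02 -0.01  0.15] spin total -0.0 (yaw now 33.1)
```

```bash
python3 -m creep '[[0,0,0.06,0,0.05],[0,0,0.05,0,0.05],[0,0,0.04,0,0.05],[0,0,0,0,0.05],[0,0,0,0,0.05]]'; python3 -m creep '[[0,0,0,0,0.25],[0,0,0,0,0.3],[0,0,0,0,0.4],[0,0,0,0,0.5],[0,0,-0.2,0,0.5],[0,0,-0.5,0,0.5],[0,0,-0.8,0,0.6],[0,0,-0.8,0,0.6],[0,0,-0.5,0,0.6],[0.5,0,0,0,0.6],[0.7,0,0,0,0.6],[0.7,0,0,0,0.6],[0.7,0,0,0,0.6],[0.7,0,0,0,0.6],[0,0,0,0,0.6]]'; python3 - <<'E'
from h import *
p=bot.read_camera('top'); q=bot.read_camera('side')
hsv=cv2.cvtColor(p['pixels'],cv2.COLOR_RGB2HSV).astype(int);H,S,V=[hsv[:,:,i] for i in range(3)]
print('red knob',blob(p,((H<7)|(H>170))&(S>140),(436,170,480,225),.065))
print('navy knob',blob(p,(V<70),(410,175,446,215),.065))
for c,n in((p,'top'),(q,'side')):
  for t,z in(('tape_1',.0175),('stamp_1',.038),('pen',.012),('eraser',.012)):
    for d in bot.regions_of(t,c)[:2]:
      v,u=np.nonzero(d['mask']); print(n,t,round(d['score'],2),toworld(c,[((u.min()+u.max())/2,(v.min()+v.max())/2)],z).round(4)[0,:2])
E
```

```text
time: 53.02
tool_pos: [0.635, -0.2254, 0.0123]
tcp_rot: [1.496, 2.761, -0.0]
wrist_force: [-1.7, -1.4, 5.7]
width: 0.212
grip_force: 29.8
time: 54.9
tool_pos: [0.5434, -0.0852, 0.152]
tcp_rot: [1.493, 2.764, 0.001]
wrist_force: [1.1, 0.3, 0.6]
width: 0.6
grip_force: 0.0Traceback (most recent call last):
  File "<stdin>", line 4, in <module>
  File "h.py", line 12, in blob
    v,u=np.nonzero(lab==1+np.argmax(st[1:,4])); w=toworld(p,np.c_[u,v],z)[:,:2]
                          ~~~~~~~~~^^^^^^^^^^
    return _wrapfunc(a, 'argmax', axis=axis, out=out, **kwds)
    return bound(*args, **kwds)
ValueError: attempt to get argmax of an empty sequence
```

```bash
python3 -m creep '[[0.4,0,-0.3,0,0.6],[0.5,0,-0.3,0,0.6],[0.5,0,0,0,0.6],[0.5,0,0,0,0.6],[0.5,0,0,0,0.6],[0.3,0,0,0,0.6],[0,0,0,0,0.6],[0,0,0,0,0.6]]'; python3 - <<'E'
from h import *
p=bot.read_camera('top'); q=bot.read_camera('side')
hsv=cv2.cvtColor(p['pixels'],cv2.COLOR_RGB2HSV).astype(int);H,S,V=[hsv[:,:,i] for i in range(3)]
for c,n in((p,'top'),(q,'side')):
  for t,z in(('tape_1',.0175),('stamp_1',.038),('pen',.012),('eraser',.012)):
    for d in bot.regions_of(t,c)[:2]:
      v,u=np.nonzero(d['mask']); print(n,t,round(d['score'],2),toworld(c,[((u.min()+u.max())/2,(v.min()+v.max())/2)],z).round(4)[0,:2])
print('red knob',blob(p,((H<7)|(H>170))&(S>120),(436,165,480,225),.065))
print('navy knob',blob(p,(V<80),(410,170,446,215),.065))
E
```

```text
time: 56.0
tool_pos: [0.4712, 0.0259, 0.1813]
tcp_rot: [1.496, 2.762, -0.0]
wrist_force: [0.9, -0.6, -0.4]
width: 0.599
grip_force: 0.0
top tape_1 0.6 [ 0.6454 -0.0292]
top tape_1 0.53 [0.6347 0.0491]
top stamp_1 0.77 [ 0.6296 -0.2208]
top stamp_1 0.67 [ 0.6224 -0.292 ]
top pen 0.79 [0.6271 0.2436]
top eraser 0.22 [ 0.6464 -0.0305]
side tape_1 0.8 [ 0.6413 -0.0171]
side tape_1 0.48 [0.6308 0.0621]
side stamp_1 0.73 [ 0.6301 -0.2141]
side stamp_1 0.69 [ 0.6211 -0.282 ]
side pen 0.71 [0.6264 0.2537]
side eraser 0.73 [0.6357 0.0312]
side eraser 0.54 [0.4642 0.0751]
red knob (array([ 0.6239, -0.2943]), array([ 0.6243, -0.2927]), array([12.6, 19.4]), 89.4)
navy knob (array([ 0.6315, -0.2216]), array([ 0.6302, -0.2214]), array([11.6, 21. ]), 133.4)
```

```bash
python3 -c "
from workcell import bot
print(bot.finish_job())"
```

```text
the job is handed in; nothing more can be done
None
```

I placed both tape rolls, both stamps and the pen in their recesses and left the eraser alone, then handed the job in at about 56 s; camera checks put each within about 5 mm of its recess centre, but no verdict came back from the judging.

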